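# Clamp a D cell in the counter battery tester

## Robot

A 6-joint arm with a two-finger parallel gripper is mounted at the origin on the work surface. World frame = base frame: x ahead of the robot, y to its left, z up, the work surface at z = 0. Lengths are in m, angles in rad, forces in N, time in s.
With the tool pointing down it reaches from about 0.325 to 0.9 m from the base axis. Payload 6.1 kg.
Tool frame: the origin (TCP) lies between the finger pads; the fingertips stand 11 mm ahead of it and the grasp point (between the pads) lies 8 mm behind it; z points along the fingers, y is the line along which they close (so a half turn about z gives the same grasp; the last joint's range is limited). The gripper opens to 85 mm and grips with 20 to 120 N. Pads are 22 mm wide; open, the fingers measure 114 mm over their backs; the gripper's body (76 mm by 85 mm) begins 54 mm behind the grasp point. The pads swing forward as they close: fully open they stand 13 mm farther back than shut.
Start: joints at [-1.442, 0.22, 1.526, -0, 1.395, -0.126], TCP at [0.158, -0.605, 0.242] pointing down, gripper open.
Joint ranges: [-2.98, 2.98], [-0.91, 2.08], [0.09, 2.57], [-1.24, 4.39], [0.2, 2.65], [-2.68, 2.68]. Speed limits (rad/s): [2.57, 2.57, 3.01, 3.14, 3.14, 3.14].

## Interface

Orientations are given as a unit quaternion [x, y, z, w].
In Python, from workcell import r gives the robot as it stands.
- The arm moves only by the shell command python3 -m creep 'ROWS'. ROWS is JSON, one flat list of numbers, 7 for each row, row after row: the shift along the tool's x, y, z in cm, then the turn, a rotation vector about the tool's x, y, z in rad, then the gripper command: -1 is shut, 1 is fully open, values between are in proportion. In form: [x, y, z, rx, ry, rz, grip, x, y, z, rx, ry, rz, grip, ...]. A call has exactly 5 rows; each row shifts and turns the commanded pose from where the row before left it, along the tool's axes as they then stand; what a row does not reach is not made up. A row lasts 1/10 s, in which the tool goes at most 50 mm and 8.59 degrees, less where a joint would pass 70% of its speed; a pose out of reach is approached as far as the arm can. A call with a gripper value outside its range is refused whole. The fingers move at their own pace and stop on an object; the grip force is fixed at half the most. Time passes only in rows, so rows that do not move let the fingers close, or fill a call up. It gives the time, the measured TCP pose, the force, the opening and the grip force at its end, in the units of the state.
- r.get_obs(): the state, without advancing time (a new reading comes with each control period).
- r.get_image(name): name is "scene" or "top"; returns (picture, depth): 480x640x3 uint8, red, green, blue; 480x640 float32, m along the optical axis (not along the pixel's ray), 0 where there is no reading.
- r.calibration(name): a dict with "mtx" (3x3 intrinsics, pixels), "dist" ([k1, k2, p1, p2, k3] as OpenCV has them; the pictures are not rectified), "eye" and "orientation" of the camera in the world. Camera axes: x right, y up, looking along -z (the intrinsics and any distortion apply to the point x, -y, -z); pixel columns grow to the right and rows downward; lengths in m; the calibration is good to about 2 mm. A picture is of the moment at which its call begins. calibration takes no time and is no camera call.
- r.hand_in(): hands the job in; it is judged then, once.
The state is a dict: "clock": time; "q": joint angles; "joint_velocities": joint speeds; "joint_efforts": joint torques, N m; "tool_pos": TCP position; "orientation": TCP orientation; "contact_force": force on the tool from outside, world axes, zero at the start; "ft_torque": the same for the moment, N m; "opening": opening from 0.0 (shut) to 1.0 (fully open); "grasp_force": force on a finger pad.
Only numpy, scipy, OpenCV 4.12 (cv2) and the standard library are available. Lean on these libraries where they do the work, as an engineer would, in place of code of your own. Each camera call takes 0.05 s, during which the arm holds its last target. There are 200 camera calls.

## Task

Take the black D cell that lies on its side on the turntable and lay it in the rest of the red battery tester, button end towards the aluminium stop, and let go. Then turn the yellow knob clockwise so that its carriage pushes the cell against the stop and the spring contact holds it firmly, with about 10 N (over 6 and under 14); let your hand travel along with the knob so that it is not forced sideways in its soft bushing, turn only by the knob without pushing on the carriage, and leave the rest of the stock undisturbed.

Things in the scene. Friction and masses are not known exactly. Their poses are not given: they have to be found in the camera images.
- cell: Black D cell lying on its side on the turntable: 33 mm in diameter, 61 mm long, 140 g, brass-coloured band at its button (positive) end. Origin midway on its axis; its y axis runs along it towards the button end. It lies on four small blocks reaching 13 mm sideways from its axis; fingers can go down beside it to 25 mm below its axis. Grasp it across, at its middle.
- cell_button (a point): Tip of the cell's button end, 30.5 mm from the cell's origin along its y axis.
- turntable: Grey plastic turntable, 300 mm in diameter, its top 22 mm above the counter; origin at its centre on the counter. It turns with a little friction. The lying cell rests 60 mm from its centre on the -x side, its axis 27 mm above the top; the other stock stands on the +x half.
- tester: Red battery tester, fixed: base 100 mm (x) by 280 mm (y = -160 to +120), 16 mm high. Origin on the counter under the middle of the cell rest. Its y axis is the feed direction, from the carriage with the yellow knob to the aluminium stop. The stop (36 mm wide, 60 mm high) was left by the last user with its face anywhere from y = +44 to +52 mm; not measured. Meter block (46 mm high) at y = 85 to 115.
- cell_rest (a point): Where the cell's middle should be laid: on the tester at x = 0, y = +3, z = 43 mm, between stop and plunger; axes as the tester's, cell axis along y. Up to 5 mm off along y still clears both ends. Four black blocks reaching 13 mm sideways centre the cell and let it slide along y; fingers can go down beside it to 25 mm below its axis.
- carriage: Grey carriage, 60 mm (x) by 56 mm (y), top 61 mm high; origin on the counter under its middle, at tester y = -100 mm with the knob at 0; axes as the tester's. Its copper plunger, at the height of the cell's axis, has its tip 53 to 57 mm to +y of the origin (its nose is screwed in or out; not measured) and is sprung: 4 N per mm squeezed, 0 N at first contact. Only the knob drives it; never push it by hand.
- knob_grip (a point): Grip point of the yellow knob on the carriage: on its vertical axis, 90 mm above the counter. The grip is an upright bar 42 mm long, 14 mm thick, from 68 to 100 mm above the counter, on a disc 44 mm in diameter. The point's x axis runs along the bar, y across it (the way to pinch it), z up. At knob value 0 the bar lies along the tester's x axis.
- knob (a joint): Angle of the knob (rad): 0.0 to 0.4 at the start, at most 3.6; grows clockwise seen from above. Each radian carries carriage and knob together 15 mm along the tester's y axis, towards the stop. It turns against a steady friction of about 0.30 N m and stays where it is left; each newton of clamping load adds 0.015 N m.
- knob_seat (a point): Point on the carriage where the knob's grip point stands when nothing forces it, 90 mm above the counter above the carriage's origin; it travels with the carriage. The grip bar sits on the knob's disc in a rubber bushing that gives sideways, 1 mm per 3 N in any direction; more than 5 mm (15 N) off counts as forced.
- cell_b: A second D cell, standing upright on the turntable (33 mm in diameter, 61 mm high); origin under its foot. Leave it.
- cell_c: A third D cell, standing upright on the turntable, as the second. Leave it.
- bulb: Frosted pear-shaped bulb, 60 mm in diameter, 108 mm high, standing cap down in a white ring on the turntable; origin at the cap's end. Leave it.
- flashlight_head: Chrome flashlight head, 52 mm in diameter, 55 mm high, standing on the turntable; origin under its foot. Leave it.
There are look-alikes about, which are no part of the job. Leave any blue or purple look-alike of the cell alone.

How it is judged:
On the way, in this order (a step that is already met when the one before it is completed fails the run):
1. the cell lies in the tester's rest, button end towards the stop, let go (x of cell in the frame of tester between -0.004 and 0.004 m and z of cell in the frame of tester between 0.039 and 0.047 m and angle between the y axis of cell and the y axis of tester, either way round below 0.12 rad and y of cell_button in the frame of tester above 0.025 m and contact force between the fingers and cell below 0.1 N and linear speed of cell below 0.02 m/s and contact force between cell and carriage below 2 N), for 0.2 s.
2. the carriage bears on the cell (contact force between cell and carriage above 4 N), for 0.1 s.
At the end, for the whole second after the job is handed in: The cell lies in the tester's rest (within 4 mm sideways and in height, 0.12 rad of the feed direction), button end towards the stop, at rest and let go; the carriage's plunger presses on it with 6 to 14 N; the knob is still and within 2 mm of its seat (x of cell in the frame of tester between -0.004 and 0.004 m and z of cell in the frame of tester between 0.039 and 0.047 m and angle between the y axis of cell and the y axis of tester, either way round below 0.12 rad and y of cell_button in the frame of tester above 0.025 m and contact force between the fingers and cell below 0.1 N and linear speed of cell below 0.02 m/s and contact force between cell and carriage between 6 and 14 N and horizontal distance between knob_grip and knob_seat below 0.002 m and velocity of joint knob between -0.05 and 0.05 rad/s); the robot touches nothing.
It fails at once if the cell is crushed: the carriage presses on it with more than 20 N (contact force between cell and carriage above 20 N).
It fails at once if the knob is forced sideways, more than 5 mm (15 N) off its seat (horizontal distance between knob_grip and knob_seat above 0.005 m).
It fails at once if the carriage itself is pushed by the robot with more than 8 N (contact force between any of the fingers, the arm and carriage above 8 N).
It fails at once if other stock (standing cells, bulb, flashlight head) is tipped over 0.35 rad or shifted more than 40 mm (angle between any of cell_b, cell_c, bulb, flashlight_head's own z axis and vertical above 0.35 rad or distance of any of cell_b, cell_c, bulb, flashlight_head from where it was at the start of the episode above 0.04 m).
It also fails if it takes over 66 s, if anything falls off the work surface, if the arm or the gripper's body presses on something with over 40 N, if the wrist force passes 120 N, or if a joint passes its speed limit or range.

## Working session

There is one attempt and no reset: what is moved stays moved. The work goes in short steps, Python scripts to look and compute and a shell command to move; the robot and the scene stay as the last step left them, time stands still between calls to the robot, and variables do not carry over. Pictures are saved under pics/ and viewed, at most 10 in all, crops included, and the job is handed in when it is done.

```bash
mkdir -p pics; ls; cat > h.py <<'E'
import numpy as np, cv2
from scipy.spatial.transform import Rotation as R
from workcell import r
def snap(n):
    im,d=r.get_image(n); np.savez(f'pics/{n}.npz',im=im,d=d); return im,d
def cloud(n,d):
    c=r.calibration(n); h,w=d.shape
    u,v=np.meshgrid(np.arange(w),np.arange(h))
    p=cv2.undistortPoints(np.stack([u,v],-1).reshape(-1,1,2).astype(np.float64),np.array(c['mtx'],float),np.array(c['dist'],float)).reshape(h,w,2)
    P=np.dstack([p[...,0]*d,-p[...,1]*d,-d])
    return P@R.from_quat(c['orientation']).as_matrix().T+np.array(c['eye'])
def save(n,im): cv2.imwrite(f'pics/{n}.png',cv2.cvtColor(im,cv2.COLOR_RGB2BGR))
E
python3 - <<'E'
from h import *
for n in('scene','top'):
    im,d=snap(n); save(n+'0',im); c=r.calibration(n); print(n,c['eye'],c['orientation'],c['mtx'],c['dist'])
print(r.get_obs())
E
```

```text
pics
scene [1.06312857 0.00553795 0.91379562] [0.2246923  0.19924687 0.62385714 0.72153747] [[510.52212643   0.         327.1215783 ]
 [  0.         510.52212643 236.58485245]
 [  0.           0.           1.        ]] [-0.11354135  0.          0.          0.          0.        ]
top [0.3479569  0.08590131 1.10961619] [ 0.04481908 -0.05388296 -0.69708968  0.71355018] [[437.44775068   0.         317.06349352]
 [  0.         437.44775068 235.14277922]
 [  0.           0.           1.        ]] [-0.05876246  0.          0.          0.          0.        ]
{'clock': 0.1, 'q': array([-1.44207326e+00,  2.21120651e-01,  1.52752819e+00, -6.92419841e-06,
        1.39470329e+00, -1.26117865e-01]), 'joint_velocities': array([ 0.00133878, -0.00268793, -0.00291292, -0.00068896,  0.0002723 ,
        0.00025681]), 'joint_efforts': array([ 1.32867648e-03, -4.98241782e+01, -3.90546155e+01, -1.64430689e-04,
        5.67412368e-03,  3.52043787e-05]), 'tool_pos': array([ 0.15747084, -0.60428061,  0.24130844]), 'orientation': array([ 9.91892529e-01,  1.27076503e-01, -4.55397404e-06, -8.79735893e-04]), 'contact_force': array([ 0.75880067, -0.60795155, -1.10052337]), 'ft_torque': array([0.01906439, 0.00921278, 0.02719259]), 'grasp_force': 0.0, 'opening': 1.0015291571220273}
```

View pics/top0.png

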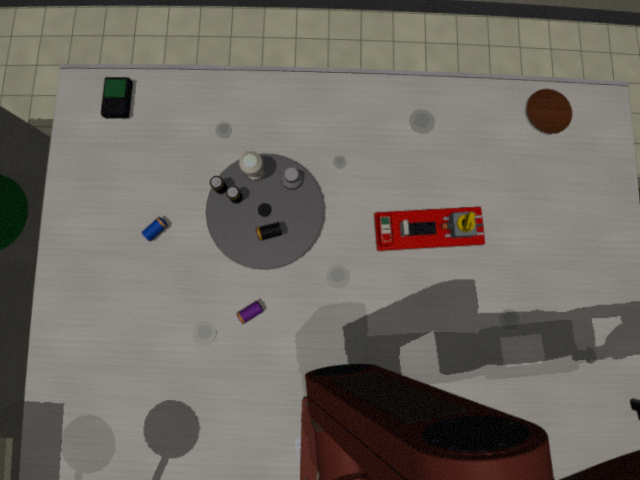

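View pics/scene0.png

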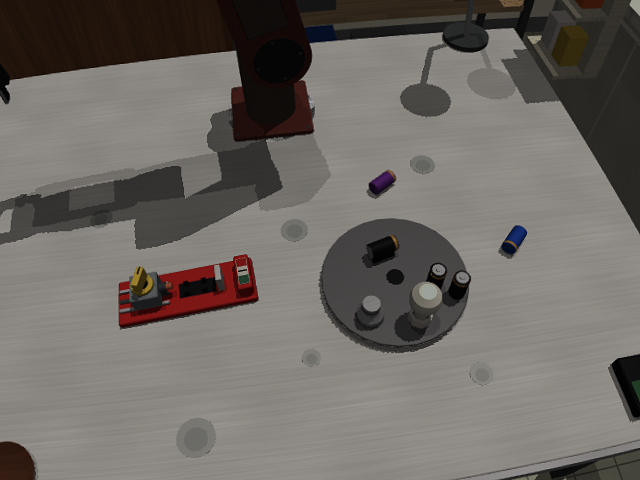

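The scene holds three lying cells: black on the turntable at top (269,231), brass end at left (258,234); blue at (155,228); purple at (251,311). Only the black one on the turntable fits the description. The tester is at (430,229), with its carriage and knob at (465,222) and the stop at (405,228).

```bash
cat > m.py <<'E'
from h import *
def ax(P): 
    c=P.mean(0); w,v=np.linalg.eigh(np.cov((P-c).T)); return c,v[:,-1],np.sqrt(w)
def measure(show=True):
  out={}
  for n in('scene','top'):
    z=np.load(f'pics/{n}.npz'); im,d=z['im'],z['d']; C=cloud(n,d)
    hsv=cv2.cvtColor(im,cv2.COLOR_RGB2HSV); H,S,V=[hsv[...,i].astype(int) for i in range(3)]
    X,Y,Z=C[...,0],C[...,1],C[...,2]
    reg=(d>0)&(X>.2)
    red=reg&((H<6)|(H>174))&(S>180)&(V>110)&(Z>.008)&(Z<.024)&(abs(X-.47)<.2)
    Q=C[red]; m=cv2.minAreaRect((Q[:,:2]*1000).astype(np.float32)); print(n,'red',len(Q),m,Q[:,2].mean())
    yel=reg&(H>22)&(H<33)&(S>150)&(V>80)&(Z>.06)&(Z<.13)
    Q=C[yel]; T=Q[Q[:,2]>.092]; 
    print(' yel',len(Q),Q.mean(0),'bar top',len(T),T[:,2].mean(), cv2.minAreaRect((T[:,:2]*1000).astype(np.float32)),ax(T[:,:2])[1])
    tt=reg&(abs(Z-.022)<.006)&(S<40)&(V<110)&(V>50)
    out[n]=(im,C,H,S,V)
  return out
if __name__=='__main__':
  o=measure()
  for n,(u0,v0,u1,v1) in dict(top=(195,140,335,280),scene=(310,200,480,360)).items():
    im,C,H,S,V=o[n]; Z=C[...,2]
    s=np.zeros(Z.shape,bool); s[v0:v1,u0:u1]=1
    t=s&(Z>.016)&(Z<.028); Q=C[t]; (c,rr)=cv2.minEnclosingCircle((Q[:,:2]*1000).astype(np.float32)); print(n,'turntable',c,rr,Q[:,2].mean())
    a=s&(Z>.035)
    k,L,st,ce=cv2.connectedComponentsWithStats(a.astype(np.uint8))
    for i in range(1,k):
      if st[i,4]<25: continue
      Q=C[L==i]; print(' blob',ce[i].round(),st[i,4],Q.mean(0).round(4),Q[:,2].max().round(4),[np.round(x,1) for x in cv2.minAreaRect((Q[:,:2]*1000).astype(np.float32))])
  im=np.load('pics/top.npz')['im']; im2=np.load('pics/scene.npz')['im']
  A=cv2.resize(im[190:260,230:310],None,fx=5,fy=5,interpolation=2); B=cv2.resize(im2[250:330,110:270],None,fx=5,fy=5,interpolation=2)
  D=cv2.resize(im[195:260,365:495],None,fx=3,fy=3,interpolation=2)
  cv=np.zeros((600,800,3),np.uint8); cv[:350//2+25,:][:]=0
  A=cv2.resize(A,(228,200)); cv[:200,:228]=A; cv[:195,400:790]=D; cv[200:600]=B
  save('crop1',cv)
E
python3 m.py
```

```text
scene red 2152 ((527.9054565429688, -213.06207275390625), (96.78211975097656, 274.9944763183594), 4.823971748352051) 0.014370400692388445
 yel 118 [ 0.53763259 -0.28107144  0.084266  ] bar top 62 0.09943384042066626 ((534.27880859375, -287.24310302734375), (12.174016952514648, 39.51924133300781), 78.49687957763672) [-0.96927953  0.24596176]
top red 2050 ((527.4945068359375, -213.26417541503906), (97.17620849609375, 274.749267578125), 4.67936897277832) 0.01574016440831364
 yel 199 [ 0.53338584 -0.28430457  0.08440913] bar top 101 0.09988620942921929 ((533.2398071289062, -287.1239318847656), (15.314454078674316, 41.77595138549805), 76.11425018310547) [-0.97759846  0.21047863]
top turntable (562.9228515625, 208.09129333496094) 151.3543243408203 0.021564266675508318
 blob [252. 165.] 569 [0.6504 0.2317 0.1162] 1.1096 [array([522.2, 154.9]), array([370.2,  58.8]), np.float64(30.6)]
 blob [292. 178.] 338 [0.6343 0.1389 0.0673] 1.1096 [array([509.1, 103.9]), array([320.2,  50.6]), np.float64(15.4)]
 blob [226. 189.] 421 [0.6001 0.2975 0.0808] 1.1096 [array([498.7, 199. ]), array([374. ,  45.9]), np.float64(43.9)]
 blob [269. 231.] 336 [0.5023 0.1905 0.0639] 1.1096 [array([428.5, 156.9]), array([205.4,  62.4]), np.float64(24.5)]
scene turntable (563.1951293945312, 209.0863494873047) 151.569091796875 0.02090644984206527
 blob [382. 247.] 493 [0.5121 0.1908 0.0594] 0.9138 [array([766.3,  89.7]), array([ 62.6, 613.9]), np.float64(68.4)]
 blob [427. 295.] 1473 [0.6549 0.2409 0.1028] 0.9138 [array([815.7, 139.8]), array([ 59.7, 562.1]), np.float64(58.2)]
 blob [460. 283.] 394 [0.6236 0.3179 0.0708] 0.9138 [array([829. , 162.5]), array([ 31.8, 562.8]), np.float64(52.9)]
 blob [370. 311.] 599 [0.6529 0.1385 0.065 ] 0.9138 [array([847.9,  87.8]), array([ 49.6, 458.2]), np.float64(75.3)]
```

View pics/crop1.png

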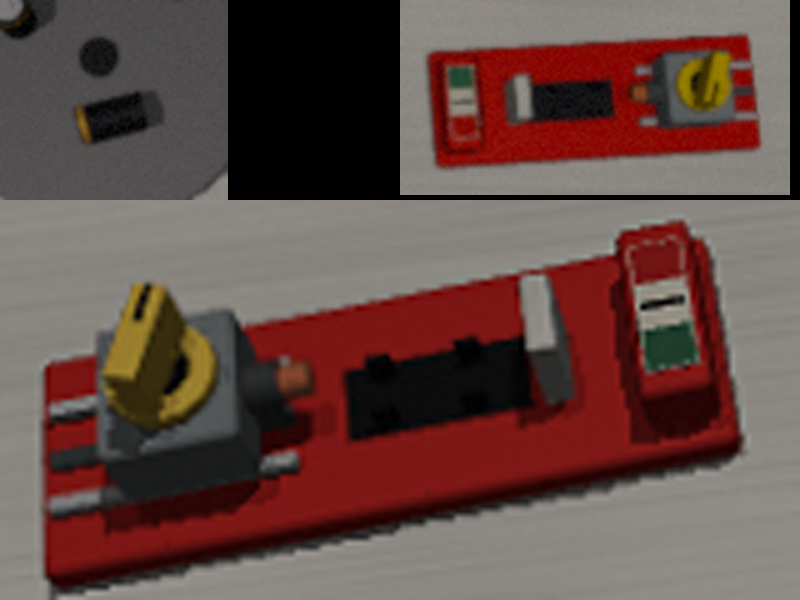

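The crop shows the black cell with its brass (button) end at image left, which is world +y. The tester's stop and meter are also at image left, so both have their +y sides the same way. Next I fit the cell and write a planner.

```bash
cat > cell.py <<'E'
from h import *
from scipy.optimize import least_squares
def fit(c0,zax,names=('top','scene')):
    for n in names:
        z=np.load(f'pics/{n}.npz'); im,C=z['im'],cloud(n,z['d'])
        s=(np.hypot(C[...,0]-c0[0],C[...,1]-c0[1])<.045)&(C[...,2]>zax)&(C[...,2]<zax+.025); Q=C[s]
        m=cv2.minAreaRect((Q[:,:2]*1000).astype(np.float32))
        xy=Q[:,:2]-Q[:,:2].mean(0); d=np.linalg.svd(xy,full_matrices=False)[2][0]; d*=np.sign(d[1])
        def f(p):
            a=np.array([np.cos(p[0]),np.sin(p[0])]); nn=np.array([-a[1],a[0]])
            return np.hypot((Q[:,:2]-c0)@nn-p[1],Q[:,2]-p[2])-.0165
        p=least_squares(f,[np.arctan2(d[1],d[0]),0,zax],loss='soft_l1',f_scale=.001).x
        a=np.array([np.cos(p[0]),np.sin(p[0])]); nn=np.array([-a[1],a[0]])
        t=(Q[:,:2]-c0)@a; lo,hi=np.percentile(t,[1,99])
        print(n,len(Q),'centre',(np.array(c0)+nn*p[1]+a*(lo+hi)/2).round(4),'z',p[2].round(4),'yaw',p[0].round(4),'len',(hi-lo).round(4),'rect',m)
if __name__=='__main__':
    fit((.505,.19),.049)
E
cat > plan.py <<'E'
# plan.py x y z yaw grip nrows : rows from the measured pose to a tool-down pose
import sys; from h import *
from scipy.spatial.transform import Slerp
def plan(x,y,z,yaw,g,n,o=None):
    o=o or r.get_obs(); p=np.array(o['tool_pos']); q=R.from_quat(o['orientation'])
    X=q.as_matrix()[:,0]; print('now',o['clock'],p.round(4),'yaw',np.arctan2(X[1],X[0]).round(4),'q6',o['q'][5].round(3))
    T=R.from_matrix(np.array([[np.cos(yaw),np.sin(yaw),0],[np.sin(yaw),-np.cos(yaw),0],[0,0,-1]]))
    rv=(q.inv()*T).as_rotvec()/n; st=(np.array([x,y,z])-p)/n
    for i in range(n):
        s=q.inv().apply(np.array([x,y,z])-p)*100/(n-i); s=s.round(2); w=((q.inv()*T).as_rotvec()/(n-i)).round(3)
        p=p+q.apply(s/100); q=q*R.from_rotvec(w)
        print(*s,*w,g,sep=',')
    print('end',p.round(4))
if __name__=='__main__':
    a=[float(v) for v in sys.argv[1:]]; plan(*a[:5],int(a[5]))
E
python3 cell.py; python3 plan.py .42 -.27 .24 1.0 1 10
```

```text
top 325 centre [0.5047 0.1916] z 0.0481 yaw 1.8438 len 0.0585 rect ((503.9259033203125, 191.4197998046875), (32.86334991455078, 59.714622497558594), 15.306008338928223)
scene 432 centre [0.5049 0.1921] z 0.0473 yaw 1.8701 len 0.0575 rect ((505.9580078125, 192.71786499023438), (32.83721160888672, 59.56427001953125), 18.12908935546875)
now 0.1 [ 0.1575 -0.6043  0.2413] yaw 0.2548 q6 -0.126
3.38,-2.57,0.02,-0.0,-0.0,-0.075,1.0
3.57,-2.31,0.02,-0.0,-0.0,-0.074,1.0
3.73,-2.04,0.02,-0.0,-0.0,-0.075,1.0
3.87,-1.76,0.02,-0.0,-0.0,-0.074,1.0
3.99,-1.47,0.02,-0.0,-0.0,-0.075,1.0
4.09,-1.16,0.02,-0.0,-0.0,-0.074,1.0
4.16,-0.86,0.02,-0.0,-0.0,-0.075,1.0
4.22,-0.54,0.01,-0.0,-0.0,-0.074,1.0
4.24,-0.23,0.02,-0.001,-0.001,-0.075,1.0
4.25,0.08,0.01,-0.0,-0.0,-0.074,1.0
end [ 0.42 -0.27  0.24]
```

```bash
python3 -m creep '[3.4,-2.6,0,0,0,-0.075,1, 3.6,-2.3,0,0,0,-0.075,1, 3.7,-2.0,0,0,0,-0.075,1, 3.9,-1.8,0,0,0,-0.075,1, 4.0,-1.5,0,0,0,-0.075,1]'
python3 -m creep '[4.1,-1.2,0,0,0,-0.075,1, 4.2,-0.9,0,0,0,-0.075,1, 4.2,-0.5,0,0,0,-0.075,1, 4.2,-0.2,0,0,0,-0.075,1, 4.3,0.1,0,0,0,-0.075,1]'
python3 plan.py .505 .192 .15 1.855 1 10
```

```text
clock: 0.6
tool_pos: [0.2896, -0.4352, 0.2418]
orientation: [0.95, 0.311, 0.0, -0.0]
contact_force: [0.8, -0.0, -0.0]
opening: 0.998
grasp_force: 0.0
clock: 1.1
tool_pos: [0.4207, -0.2674, 0.242]
orientation: [0.876, 0.483, -0.0, -0.0]
contact_force: [0.5, -0.7, 0.3]
opening: 1.0
grasp_force: 0.0
now 1.1 [ 0.4207 -0.2674  0.242 ] yaw 1.0076 q6 -0.161
4.33,-1.74,0.92,-0.0,-0.0,-0.085,1.0
4.47,-1.37,0.92,-0.0,-0.0,-0.085,1.0
4.57,-0.98,0.92,-0.0,-0.0,-0.085,1.0
4.63,-0.59,0.92,-0.0,-0.0,-0.085,1.0
4.67,-0.19,0.92,-0.0,-0.0,-0.085,1.0
4.67,0.2,0.92,-0.0,-0.0,-0.084,1.0
4.63,0.59,0.92,-0.0,-0.0,-0.085,1.0
4.56,0.98,0.92,-0.0,-0.0,-0.084,1.0
4.47,1.37,0.92,-0.0,-0.0,-0.085,1.0
4.33,1.74,0.93,-0.0,-0.0,-0.084,1.0
end [0.505 0.192 0.15 ]
```

```bash
python3 -m creep '[4.3,-1.7,0.9,0,0,-0.085,1, 4.5,-1.4,0.9,0,0,-0.085,1, 4.6,-1.0,0.9,0,0,-0.085,1, 4.6,-0.6,0.9,0,0,-0.085,1, 4.7,-0.2,0.9,0,0,-0.085,1]'
python3 -m creep '[4.7,0.2,0.9,0,0,-0.085,1, 4.6,0.6,0.9,0,0,-0.085,1, 4.6,1.0,0.9,0,0,-0.085,1, 4.4,1.4,0.9,0,0,-0.085,1, 4.3,1.7,0.9,0,0,-0.085,1]'
python3 -m creep '[0,0,0,0,0,0,1,0,0,0,0,0,0,1,0,0,0,0,0,0,1,0,0,0,0,0,0,1,0,0,0,0,0,0,1]'
python3 - <<'E'
from h import *
from cell import fit
import plan
for n in('scene','top'): im,d=snap(n); save(n+'1',im)
fit((.505,.192),.049,('scene','top'))
plan.plan(.505,.192,.042,1.855,1,5)
E
```

```text
clock: 1.6
tool_pos: [0.4625, -0.0372, 0.1968]
orientation: [0.754, 0.657, 0.0, 0.0]
contact_force: [0.9, 0.2, -0.5]
opening: 1.001
grasp_force: 0.0
clock: 2.1
tool_pos: [0.5054, 0.1918, 0.1517]
orientation: [0.598, 0.801, -0.0, -0.0]
contact_force: [0.8, -0.3, 1.5]
opening: 1.0
grasp_force: 0.0
clock: 2.6
tool_pos: [0.5059, 0.1887, 0.1527]
orientation: [0.601, 0.799, 0.0, 0.0]
contact_force: [0.4, -0.3, 1.1]
opening: 1.004
grasp_force: 0.0
scene 420 centre [0.5052 0.1922] z 0.0474 yaw 1.8719 len 0.057 rect ((505.99908447265625, 192.47567749023438), (33.760040283203125, 59.11366653442383), 18.354373931884766)
top 58 centre [0.5044 0.194 ] z 0.0476 yaw 1.8418 len 0.0553 rect ((497.6366882324219, 190.27320861816406), (26.32485008239746, 59.068058013916016), 30.304231643676758)
now 2.7 [0.5059 0.189  0.1527] yaw 1.8531 q6 -0.071
0.06,-0.0,2.21,0.0,0.0,-0.0,1
0.06,-0.0,2.21,0.0,0.0,-0.0,1
0.07,-0.0,2.22,0.0,0.0,-0.001,1
0.06,-0.0,2.21,0.0,0.0,-0.0,1
0.07,-0.01,2.22,0.001,0.0,-0.001,1
end [0.5049 0.192  0.042 ]
```

View pics/scene1.png

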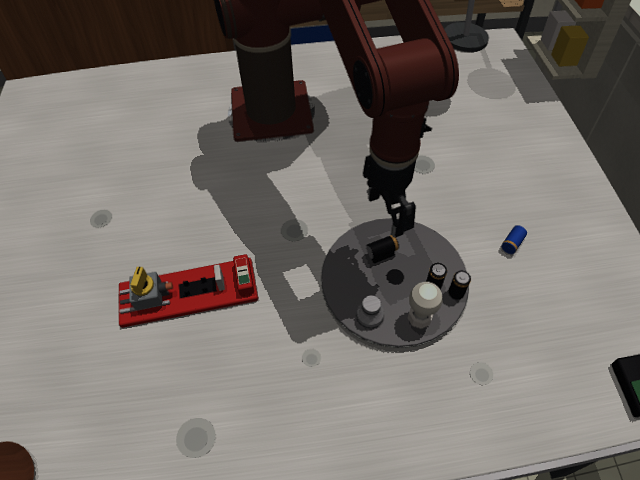

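The gripper stands over the black cell at scene (382,249), and the cell has not moved. I descend and close.

```bash
python3 -m creep '[0.1,0,2.2,0,0,0,1,0.1,0,2.2,0,0,0,1,0.1,0,2.2,0,0,0,1,0,0,2.2,0,0,0,1,0,0,2.2,0,0,0,1]'
python3 -m creep '[0,0,0,0,0,0,1,0,0,0,0,0,0,0,0,0,0,0,0,0,-1,0,0,0,0,0,0,-1,0,0,0,0,0,0,-1]'
python3 -m creep '[0,0,0,0,0,0,-1,0,0,0,0,0,0,-1,0,0,0,0,0,0,-1,0,0,0,0,0,0,-1,0,0,0,0,0,0,-1]'
python3 plan.py .505 .192 .042 1.855 1 1
```

```text
clock: 3.2
tool_pos: [0.505, 0.1923, 0.0418]
orientation: [0.6, 0.8, 0.0, 0.0]
contact_force: [-0.1, 0.3, 0.4]
opening: 1.0
grasp_force: 0.0
clock: 3.7
tool_pos: [0.505, 0.1927, 0.0436]
orientation: [0.6, 0.8, 0.0, 0.0]
contact_force: [-2.2, -1.2, 6.9]
opening: 0.37
grasp_force: 58.8
clock: 4.2
tool_pos: [0.505, 0.1927, 0.0437]
orientation: [0.6, 0.8, 0.0, 0.0]
contact_force: [-3.9, -1.7, 6.9]
opening: 0.367
grasp_force: 58.7
now 4.2 [0.505  0.1927 0.0437] yaw 1.8549 q6 -0.065
-0.06,-0.02,0.17,0.0,0.0,-0.0,1.0
end [0.505 0.192 0.042]
```

```bash
python3 -m creep '[0,0,-1,0,0,0,-1,0,0,-2,0,0,0,-1,0,0,-3,0,0,0,-1,0,0,-3,0,0,0,-1,0,0,-3,0,0,0,-1]'
python3 plan.py .5258 -.1902 .15 1.654 -1 10
```

```text
clock: 4.7
tool_pos: [0.5047, 0.1927, 0.1642]
orientation: [0.6, 0.8, 0.0, 0.0]
contact_force: [0.2, -0.2, -1.2]
opening: 0.364
grasp_force: 59.6
now 4.7 [0.5047 0.1927 0.1642] yaw 1.8548 q6 -0.065
-3.74,-0.87,0.14,0.0,-0.0,0.02,-1.0
-3.75,-0.8,0.14,0.0,-0.0,0.02,-1.0
-3.77,-0.72,0.14,0.0,-0.0,0.02,-1.0
-3.78,-0.64,0.14,0.0,-0.0,0.02,-1.0
-3.79,-0.57,0.14,0.0,-0.0,0.02,-1.0
-3.8,-0.49,0.14,0.0,-0.0,0.02,-1.0
-3.81,-0.42,0.14,0.0,-0.0,0.02,-1.0
-3.82,-0.34,0.14,0.0,-0.0,0.02,-1.0
-3.83,-0.27,0.14,0.0,-0.0,0.02,-1.0
-3.83,-0.18,0.15,0.001,-0.0,0.021,-1.0
end [ 0.5258 -0.1902  0.15  ]
```

```bash
python3 -m creep '[-3.7,-0.9,0.1,0,0,0.02,-1,-3.8,-0.8,0.1,0,0,0.02,-1,-3.8,-0.7,0.1,0,0,0.02,-1,-3.8,-0.6,0.2,0,0,0.02,-1,-3.8,-0.6,0.2,0,0,0.02,-1]'
python3 -m creep '[-3.8,-0.5,0.1,0,0,0.02,-1,-3.8,-0.4,0.1,0,0,0.02,-1,-3.8,-0.3,0.2,0,0,0.02,-1,-3.8,-0.3,0.2,0,0,0.02,-1,-3.8,-0.2,0.2,0,0,0.02,-1]'
python3 -m creep '[0,0,0,0,0,0,-1,0,0,0,0,0,0,-1,0,0,0,0,0,0,-1,0,0,0,0,0,0,-1,0,0,0,0,0,0,-1]'
python3 - <<'E'
from h import *
from cell import fit
import plan
for n in('scene','top'): im,d=snap(n); 
im,_=snap('scene'); save('s2',cv2.resize(im[170:350,90:330],None,fx=3,fy=3,interpolation=2))
fit((.5258,-.1902),.155,('scene',))
plan.plan(.5258,-.1902,.06,1.654,-1,5)
E
```

```text
clock: 5.2
tool_pos: [0.5156, -0.0009, 0.1562]
orientation: [0.639, 0.769, 0.0, 0.001]
contact_force: [-0.5, -0.3, -1.3]
opening: 0.365
grasp_force: 59.8
clock: 5.7
tool_pos: [0.526, -0.1916, 0.1481]
orientation: [0.677, 0.736, 0.0, 0.001]
contact_force: [0.6, 0.5, -1.9]
opening: 0.368
grasp_force: 59.7
clock: 6.2
tool_pos: [0.5261, -0.1889, 0.1475]
orientation: [0.676, 0.737, 0.0, 0.0]
contact_force: [-0.0, 0.3, -1.5]
opening: 0.369
grasp_force: 59.7
scene 238 centre [ 0.5282 -0.1869] z 0.1505 yaw 1.7537 len 0.0594 rect ((530.4217529296875, -184.10647583007812), (47.61015319824219, 61.39164352416992), 29.507953643798828)
now 6.35 [ 0.5261 -0.1894  0.1474] yaw 1.6559 q6 -0.572
-0.02,-0.01,1.75,0.0,0.0,0.0,-1
-0.02,-0.01,1.75,0.0,0.0,0.0,-1
-0.01,-0.0,1.75,0.0,0.0,0.001,-1
-0.02,-0.01,1.75,0.0,0.0,0.0,-1
-0.01,-0.0,1.74,0.0,0.0,0.001,-1
end [ 0.5258 -0.1902  0.06  ]
```

View pics/s2.png

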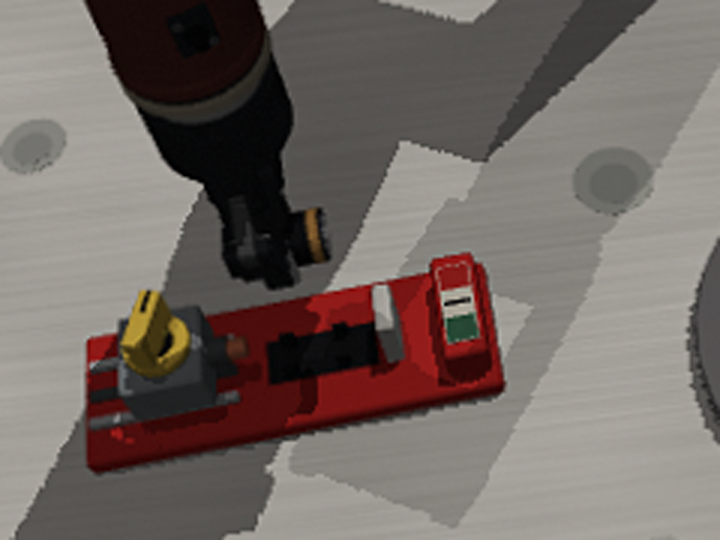

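The picture shows the cell held above the rest, with its brass end at (318,235) towards the stop at (385,320). I go down.

```bash
python3 -m creep '[-0.1,0,2,0,0,0,-1,0,0,2,0,0,0,-1,0,0,2,0,0,0,-1,0,0,2,0,0,0,-1,0,0,1,0,0,0,-1]'
python3 -m creep '[0,0,0.5,0,0,0,-1,0,0,0.5,0,0,0,-1,0,0,0.4,0,0,0,-1,0,0,0.3,0,0,0,-1,0,0,0,0,0,0,-1]'
```

```text
clock: 6.85
tool_pos: [0.525, -0.1902, 0.0554]
orientation: [0.677, 0.736, -0.0, -0.001]
contact_force: [-1.2, 0.1, -1.7]
opening: 0.367
grasp_force: 59.7
clock: 7.35
tool_pos: [0.5261, -0.191, 0.0403]
orientation: [0.677, 0.736, -0.0, 0.0]
contact_force: [0.2, 0.1, -0.5]
opening: 0.367
grasp_force: 59.7
```

```bash
python3 -m creep '[0,0,0.1,0,0,0,-1,0,0,0.1,0,0,0,-1,0,0,0.1,0,0,0,-1,0,0,0,0,0,0,-1,0,0,0,0,0,0,-1]'
python3 - <<'E'
from h import *
from cell import fit
im,d=snap('scene'); fit((.5258,-.1902),.043,('scene',))
E
```

```text
clock: 7.85
tool_pos: [0.5266, -0.1912, 0.0384]
orientation: [0.677, 0.736, 0.0, 0.0]
contact_force: [-2.0, 0.6, 4.9]
opening: 0.365
grasp_force: 60.7
scene 221 centre [ 0.5295 -0.1822] z 0.041 yaw 1.8767 len 0.0751 rect ((530.8233642578125, -181.00869750976562), (46.373207092285156, 77.68875122070312), 25.87312126159668)
```

```bash
python3 -m creep '[0,0,0,0,0,0,0.3,0,0,0,0,0,0,0.3,0,0,0,0,0,0,0.3,0,0,0,0,0,0,0.3,0,0,0,0,0,0,0.3]'
python3 -m creep '[0,0,-2,0,0,0,0.3,0,0,-3,0,0,0,0.3,0,0,-4,0,0,0,0.5,0,0,-3,0,0,0,1,0,0,-2,0,0,0,1]'
python3 plan.py .50 -.07 .19 2.92 1 5
```

```text
clock: 8.4
tool_pos: [0.526, -0.191, 0.0372]
orientation: [0.677, 0.736, -0.0, -0.0]
contact_force: [-0.3, 0.6, -0.4]
opening: 0.649
grasp_force: 0.0
clock: 8.9
tool_pos: [0.527, -0.1915, 0.1803]
orientation: [0.677, 0.736, 0.0, 0.002]
contact_force: [0.5, -0.4, -0.5]
opening: 0.999
grasp_force: 0.0
now 8.9 [ 0.527  -0.1915  0.1803] yaw 1.6548 q6 -0.573
2.47,-0.33,-0.2,0.0,0.001,-0.253,1.0
2.47,0.29,-0.2,0.0,0.001,-0.253,1.0
2.32,0.9,-0.19,0.001,0.001,-0.253,1.0
2.02,1.46,-0.2,0.0,0.0,-0.253,1.0
1.59,1.91,-0.19,0.001,0.001,-0.253,1.0
end [ 0.5  -0.07  0.19]
```

```bash
python3 -m creep '[3,0,0,0,0,-0.127,1,3,0.4,0,0,0,-0.127,1,3,0.8,0,0,0,-0.127,1,3,1.2,0,0,0,-0.127,1,2.8,1.5,0,0,0,-0.127,1]'
python3 -m creep '[0,0,0,0,0,-0.127,1,0,0,0,0,0,-0.127,1,0,0,0,0,0,-0.127,1,0,0,0,0,0,-0.127,1,0,0,0,0,0,-0.127,1]'
python3 - <<'E'
from h import *
from cell import fit
import m,plan
cv=np.zeros((600,800,3),np.uint8)
im,d=snap('scene'); cv[:400]=cv2.resize(im[250:330,110:270],None,fx=5,fy=5,interpolation=2)
im,d=snap('top'); cv[400:595,:390]=cv2.resize(im[195:260,365:495],None,fx=3,fy=3,interpolation=2); save('c3',cv)
fit((.5258,-.1902),.043)
m.measure()
plan.plan(.5335,-.2872,.16,2.92,1,5)
E
```

```text
clock: 9.4
tool_pos: [0.5126, -0.035, 0.1773]
orientation: [0.411, 0.912, 0.0, 0.0]
contact_force: [-0.5, 0.3, 0.3]
opening: 1.002
grasp_force: 0.0
clock: 9.9
tool_pos: [0.5128, -0.0361, 0.1772]
orientation: [0.105, 0.994, 0.0, -0.0]
contact_force: [-0.0, 0.1, 0.1]
opening: 1.0
grasp_force: 0.0
top 42 centre [ 0.5244 -0.1461] z 0.0555 yaw 3.1181 len 0.0295 rect ((524.81298828125, -157.97503662109375), (14.670724868774414, 30.638784408569336), 80.09440612792969)
scene 465 centre [ 0.5257 -0.1832] z 0.0407 yaw 1.6569 len 0.0732 rect ((527.642333984375, -183.25180053710938), (32.216148376464844, 76.30731201171875), 5.966793537139893)
scene red 875 ((527.5321655273438, -213.1888885498047), (97.46236419677734, 278.389892578125), 5.650427341461182) 0.014430969370497548
 yel 140 [ 0.53713443 -0.28123589  0.0841778 ] bar top 74 0.09899031388235467 ((534.3687744140625, -288.130859375), (13.822903633117676, 41.00535202026367), 77.33489990234375) [-0.96673553  0.25577807]
top red 645 ((526.8055419921875, -212.5056915283203), (96.52381134033203, 276.4606018066406), 5.067577362060547) 0.015909738858751885
 yel 217 [ 0.53265492 -0.28402655  0.08444171] bar top 104 0.10015504487209957 ((533.0391845703125, -287.2168273925781), (14.550514221191406, 42.3762321472168), 78.08002471923828) [-0.98134992  0.19222988]
now 10.0 [ 0.5128 -0.0361  0.1773] yaw 2.9259 q6 -1.579
-1.48,-4.82,0.35,-0.0,-0.0,0.001,1
-1.48,-4.81,0.34,-0.0,-0.0,0.001,1
-1.49,-4.81,0.35,-0.0,-0.0,0.001,1
-1.49,-4.81,0.34,-0.0,-0.0,0.001,1
-1.5,-4.82,0.35,-0.0,-0.0,0.002,1
end [ 0.5335 -0.2872  0.16  ]
```

View pics/c3.png

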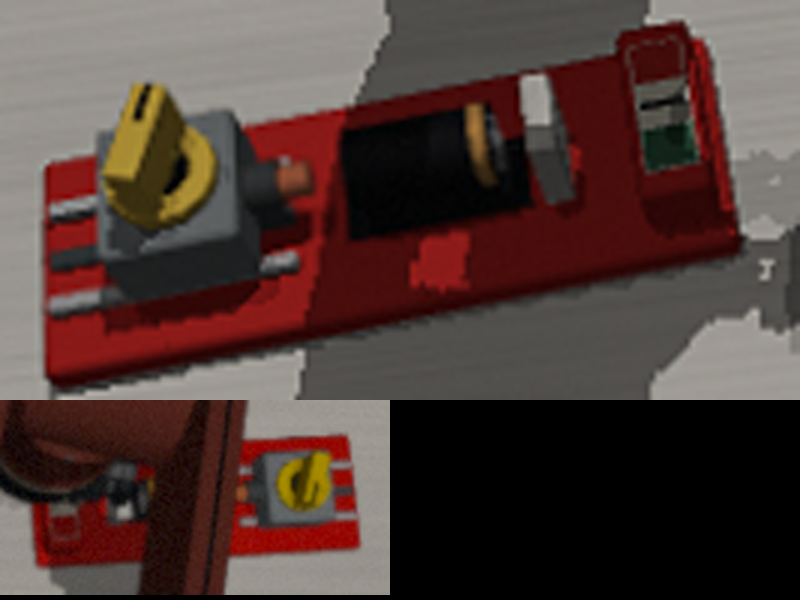

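The cell lies in the rest with its brass end (480,145) towards the stop (545,135), not touching the plunger at (295,178). Next is the knob.

```bash
python3 -m creep '[-1.5,-4.8,0.3,0,0,0,1,-1.5,-4.8,0.3,0,0,0,1,-1.5,-4.8,0.3,0,0,0,1,-1.5,-4.8,0.4,0,0,0,1,-1.5,-4.8,0.4,0,0,0,1]'
python3 -m creep '[0,0,0,0,0,0,0.3,0,0,0,0,0,0,0,0,0,0,0,0,0,0,0,0,0,0,0,0,0,0,0,0,0,0,0,0]'
python3 plan.py .5337 -.2876 .084 2.9235 0 5
```

```text
clock: 10.5
tool_pos: [0.5342, -0.2867, 0.1604]
orientation: [0.11, 0.994, -0.0, 0.0]
contact_force: [0.8, 1.4, 0.7]
opening: 1.0
grasp_force: 0.0
clock: 11.0
tool_pos: [0.5346, -0.2834, 0.1608]
orientation: [0.108, 0.994, -0.0, 0.0]
contact_force: [0.4, -0.3, 0.0]
opening: 0.501
grasp_force: 0.0
now 11.0 [ 0.5346 -0.2834  0.1608] yaw 2.9261 q6 -1.973
0.0,-0.09,1.54,-0.0,0.0,0.001,0.0
0.0,-0.09,1.53,-0.0,0.0,0.0,0.0
0.0,-0.08,1.54,-0.0,0.0,0.001,0.0
-0.0,-0.09,1.53,-0.0,0.0,0.0,0.0
-0.0,-0.08,1.54,-0.0,0.0,0.001,0.0
end [ 0.5337 -0.2876  0.084 ]
```

```bash
python3 -m creep '[0,-0.1,1.6,0,0,0,0,0,-0.1,1.6,0,0,0,0,0,-0.1,1.6,0,0,0,0,0,-0.1,1.6,0,0,0,0,0,0,1.3,0,0,0,0]'
python3 -m creep '[0,0,0,0,0,0,0,0,0,0,0,0,0,0,0,0,0,0,0,0,0,0,0,0,0,0,0,0,0,0,0,0,0,0,0]'
python3 - <<'E'
import plan
from workcell import r
plan.plan(.5337,-.2876,.084,2.9235,0,1); o=r.get_obs(); print(o['contact_force'],o['ft_torque'])
E
```

```text
clock: 11.5
tool_pos: [0.5325, -0.2881, 0.0808]
orientation: [0.108, 0.994, 0.001, -0.001]
contact_force: [-0.1, -0.5, 0.2]
opening: 0.499
grasp_force: 0.0
clock: 12.0
tool_pos: [0.5339, -0.2889, 0.0843]
orientation: [0.108, 0.994, -0.0, 0.001]
contact_force: [0.4, -0.7, -0.2]
opening: 0.501
grasp_force: 0.0
now 12.0 [ 0.5339 -0.2889  0.0843] yaw 2.9248 q6 -1.98
0.05,0.12,0.03,-0.001,0.001,0.001,0
end [ 0.5337 -0.2876  0.084 ]
[ 0.38569346 -0.66641253 -0.19026607] [ 0.00320177 -0.03018901  0.01894464]
```

```bash
python3 -m creep '[0,0.1,0,0,0,0,0,0,0,0,0,0,0,-0.4,0,0,0,0,0,0,-0.8,0,0,0,0,0,0,-1,0,0,0,0,0,0,-1]'
python3 -m creep '[0,0,0,0,0,0,-1,0,0,0,0,0,0,-1,0,0,0,0,0,0,-1,0,0,0,0,0,0,-1,0,0,0,0,0,0,-1]'
cat > st.py <<'E'
from h import *
o=r.get_obs(); q=R.from_quat(o['orientation']); X=q.as_matrix()[:,0]; yaw=np.arctan2(X[1],X[0]); p=np.array(o['tool_pos'])
psi=.083; E=np.array([[np.cos(psi),np.sin(psi)],[-np.sin(psi),np.cos(psi)]])
print('t',o['clock'],'tester xy mm',(E@(p[:2]-[.526,-.1932])*1000).round(2),'z',p[2].round(4),'yaw',yaw.round(4),'knob est',(psi+np.pi-yaw if yaw>-1 else psi-np.pi-yaw).round(3),'F tester',(E@np.array(o['contact_force'])[:2]).round(2),'Fz',np.round(o['contact_force'][2],2),'T',np.round(o['ft_torque'],3),'q6',o['q'][5].round(3))
E
python3 st.py
```

```text
clock: 12.5
tool_pos: [0.5338, -0.2879, 0.0837]
orientation: [0.108, 0.994, -0.0, 0.0]
contact_force: [-0.6, -1.2, 2.0]
opening: 0.15
grasp_force: 60.6
clock: 13.0
tool_pos: [0.5338, -0.2878, 0.0837]
orientation: [0.108, 0.994, -0.0, 0.0]
contact_force: [-0.6, -1.3, 3.5]
opening: 0.152
grasp_force: 60.8
t 13.0 tester xy mm [-6.000e-02 -9.492e+01] z 0.0837 yaw 2.9248 knob est 0.3 F tester [-0.67 -1.29] Fz 3.53 T [-0.242  0.114 -0.232] q6 -1.978
```

```bash
python3 -m creep '[0.05,0.14,0,0,0,0.1,-1,0.07,0.13,0,0,0,0.1,-1,0.08,0.13,0,0,0,0.1,-1,0.09,0.12,0,0,0,0.1,-1,0.1,0.11,0,0,0,0.1,-1]'; python3 st.py
```

```text
clock: 13.5
tool_pos: [0.5329, -0.2804, 0.0837]
orientation: [0.352, 0.936, -0.0, 0.0]
contact_force: [-0.5, -0.9, 2.4]
opening: 0.148
grasp_force: 60.2
t 13.5 tester xy mm [ -0.33 -87.49] z 0.0837 yaw 2.422 knob est 0.803 F tester [-0.55 -0.83] Fz 2.43 T [-0.335  0.024  0.321] q6 -1.466
```

```bash
python3 -m creep '[0.11,0.1,0,0,0,0.1,-1,0.12,0.09,0,0,0,0.1,-1,0.13,0.08,0,0,0,0.1,-1,0.14,0.06,0,0,0,0.1,-1,0.14,0.05,0,0,0,0.1,-1]'; python3 st.py; python3 -m creep '[0,0,0,0,0,0,-1,0,0,0,0,0,0,-1,0,0,0,0,0,0,-1,0,0,0,0,0,0,-1,0,0,0,0,0,0,-1]'; python3 st.py
```

```text
clock: 14.0
tool_pos: [0.5321, -0.273, 0.0837]
orientation: [0.573, 0.82, -0.0, 0.001]
contact_force: [-0.8, -1.8, 2.3]
opening: 0.151
grasp_force: 60.1
t 14.0 tester xy mm [ -0.49 -79.99] z 0.0837 yaw 1.9221 knob est 1.303 F tester [-0.99 -1.68] Fz 2.27 T [-0.332 -0.049  0.282] q6 -0.957
clock: 14.5
tool_pos: [0.532, -0.2729, 0.0837]
orientation: [0.571, 0.821, 0.0, 0.0]
contact_force: [1.2, -2.0, 4.2]
opening: 0.152
grasp_force: 60.6
t 14.5 tester xy mm [ -0.61 -79.92] z 0.0837 yaw 1.9254 knob est 1.299 F tester [ 1.01 -2.05] Fz 4.2 T [-0.274 -0.167 -0.154] q6 -0.961
```

```bash
python3 -m creep '[0.09,0.02,0,0,0,0.06,-1,0.09,0.02,0,0,0,0.06,-1,0.09,0.01,0,0,0,0.06,-1,0.09,0.01,0,0,0,0.06,-1,0.09,0,0,0,0,0.06,-1]'; python3 st.py
python3 - <<'E'
from h import *
im,d=snap('scene'); save('s4',cv2.resize(im[250:330,110:270],None,fx=5,fy=5,interpolation=2))
C=cloud('scene',d); psi=.083
E=np.array([[np.cos(psi),np.sin(psi)],[-np.sin(psi),np.cos(psi)]])
T=((C[...,:2]-[.526,-.1932])@E.T)*1000; Z=C[...,2]*1000
s=(abs(T[...,0])<14)&(abs(Z-57)<3.5)&(T[...,1]>36)&(T[...,1]<65); print('stop y',np.percentile(T[s][:,1],[0,5,50,95]).round(1),s.sum())
hsv=cv2.cvtColor(im,cv2.COLOR_RGB2HSV)
b=(hsv[...,0]>12)&(hsv[...,0]<24)&(hsv[...,1]>90)&(abs(T[...,0])<18)&(Z>40)&(Z<62)&(T[...,1]>0)&(T[...,1]<55); print('band y',np.percentile(T[b][:,1],[5,50,95]).round(1),b.sum())
E
```

```text
clock: 15.0
tool_pos: [0.5315, -0.2684, 0.0837]
orientation: [0.688, 0.726, -0.0, 0.0]
contact_force: [1.0, -1.6, 3.4]
opening: 0.154
grasp_force: 60.3
t 15.0 tester xy mm [ -0.71 -75.4 ] z 0.0837 yaw 1.6238 knob est 1.601 F tester [ 0.82 -1.66] Fz 3.4 T [-0.359 -0.12   0.26 ] q6 -0.653
stop y [44.9 46.  51.4 56.9] 71
band y [26.5 30.3 34. ] 67
```

View pics/s4.png

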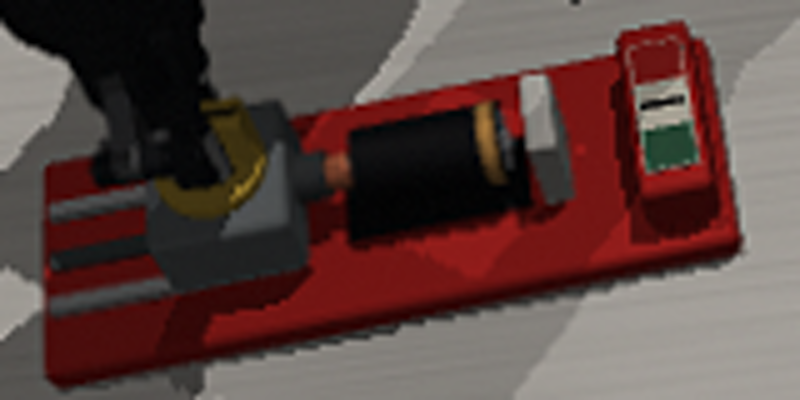

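```bash
python3 -m creep '[0.06,0,0,0,0,0.04,-1,0.06,0,0,0,0,0.04,-1,0.06,-0.01,0,0,0,0.04,-1,0.06,-0.01,0,0,0,0.04,-1,0.06,-0.01,0,0,0,0.04,-1]'; python3 st.py

```

```text
clock: 15.55
tool_pos: [0.5313, -0.2654, 0.0837]
orientation: [0.757, 0.654, -0.0, 0.0]
contact_force: [0.9, -1.6, 4.8]
opening: 0.153
grasp_force: 60.3
t 15.55 tester xy mm [ -0.72 -72.41] z 0.0837 yaw 1.4255 knob est 1.799 F tester [ 0.74 -1.67] Fz 4.8 T [-0.371 -0.185  0.285] q6 -0.45
```

```bash
python3 -m creep '[0.03,0,0,0,0,0.02,-1,0.03,-0.01,0,0,0,0.02,-1,0.03,-0.01,0,0,0,0.02,-1,0.03,-0.01,0,0,0,0.02,-1,0.03,-0.01,0,0,0,0.02,-1]'; python3 st.py

```

```text
clock: 16.05
tool_pos: [0.5311, -0.2638, 0.0836]
orientation: [0.789, 0.615, 0.0, 0.0]
contact_force: [1.5, -2.0, 4.4]
opening: 0.155
grasp_force: 60.5
t 16.05 tester xy mm [ -0.77 -70.75] z 0.0836 yaw 1.3235 knob est 1.901 F tester [ 1.34 -2.08] Fz 4.35 T [-0.434 -0.218  0.282] q6 -0.347
```

```bash
python3 -m creep '[0.03,-0.01,0,0,0,0.02,-1,0.03,-0.01,0,0,0,0.02,-1,0.03,-0.01,0,0,0,0.02,-1,0.03,-0.01,0,0,0,0.02,-1,0.02,-0.01,0,0,0,0.02,-1]'; python3 st.py

```

```text
clock: 16.55
tool_pos: [0.531, -0.2623, 0.0837]
orientation: [0.819, 0.574, 0.0, 0.0]
contact_force: [0.6, -1.7, 5.1]
opening: 0.151
grasp_force: 60.5
t 16.55 tester xy mm [ -0.7 -69.3] z 0.0837 yaw 1.2235 knob est 2.001 F tester [ 0.45 -1.79] Fz 5.1 T [-0.448 -0.152  0.352] q6 -0.245
```

```bash
python3 -m creep '[0.01,-0.01,0,0,0,0.01,-1,0.02,0,0,0,0,0.01,-1,0.01,-0.01,0,0,0,0.01,-1,0.01,-0.01,0,0,0,0.01,-1,0.02,0,0,0,0,0.01,-1]'; python3 st.py

```

```text
clock: 17.05
tool_pos: [0.531, -0.2615, 0.0837]
orientation: [0.833, 0.554, 0.0, 0.0]
contact_force: [0.8, -2.4, 5.3]
opening: 0.149
grasp_force: 60.5
t 17.05 tester xy mm [ -0.69 -68.53] z 0.0837 yaw 1.1739 knob est 2.051 F tester [ 0.61 -2.48] Fz 5.33 T [-0.48  -0.195  0.281] q6 -0.194
```

```bash
cp pics/scene.npz pics/ref16.npz; cat > band.py <<'E'
from h import *
c=r.calibration('scene'); K=np.array(c['mtx']); D=np.array(c['dist']); M=R.from_quat(c['orientation']).as_matrix()
def proj(P):
    p=(np.asarray(P)-c['eye'])@M*[1,-1,-1]; return cv2.projectPoints(p.reshape(-1,1,3),np.zeros(3),np.zeros(3),K,D)[0][:,0]
psi=.083
def tw(x,y,z): return [.526+x*np.cos(psi)-y*np.sin(psi),-.1932+x*np.sin(psi)+y*np.cos(psi),z]
a,b=proj([tw(0,.028,.0595),tw(0,.038,.0595)]); g=(b-a)/10
def cen(im):
    u,v=np.meshgrid(np.arange(640),np.arange(480)); I=im.astype(float); w=np.clip(I[...,1]-I[...,2]-12,0,None)
    w[~((u>198)&(u<218)&(v>264)&(v<292))]=0; return np.array([(u*w).sum(),(v*w).sum()])/w.sum(),w.sum()
if __name__=='__main__':
    c0,s0=cen(np.load('pics/ref16.npz')['im']); T=[];ms=[]
    for i in range(6):
        im,d=r.get_image('scene'); c1,s1=cen(im); ms.append((c1-c0)@g/(g@g)); T.append(r.get_obs()['ft_torque'][2])
    print('px/mm',g,'ref',c0,s0,'now',c1,s1,'shift mm',np.mean(ms).round(2),np.std(ms).round(2),'Tz',np.round(T,3))
E
python3 band.py; python3 st.py
```

```text
px/mm [ 0.50481159 -0.0979667 ] ref [206.77906137 276.33068592] 1385.0 now [210.15900802 275.6083151 ] 1371.0 shift mm 6.71 0.03 Tz [0.295 0.232 0.217 0.194 0.192 0.177]
t 17.35 tester xy mm [ -0.7 -68.5] z 0.0837 yaw 1.1742 knob est 2.05 F tester [ 0.33 -2.66] Fz 5.22 T [-0.457 -0.231  0.177] q6 -0.194
```

```bash
python3 -m creep '[0.02,-0.01,0,0,0,0.02,-1,0.03,-0.01,0,0,0,0.02,-1,0.02,-0.02,0,0,0,0.02,-1,0.03,-0.01,0,0,0,0.02,-1,0.02,-0.01,0,0,0,0.02,-1]'; python3 st.py; python3 band.py

```

```text
clock: 17.85
tool_pos: [0.5309, -0.2601, 0.0836]
orientation: [0.859, 0.511, 0.0, 0.0]
contact_force: [1.3, -2.3, 6.1]
opening: 0.154
grasp_force: 60.6
t 17.85 tester xy mm [ -0.66 -67.11] z 0.0836 yaw 1.0735 knob est 2.151 F tester [ 1.06 -2.36] Fz 6.06 T [-0.398 -0.151  0.264] q6 -0.092
px/mm [ 0.50481159 -0.0979667 ] ref [206.77906137 276.33068592] 1385.0 now [210.90605428 275.41057759] 1437.0 shift mm 8.22 0.0 Tz [0.254 0.179 0.193 0.206 0.167 0.214]
```

```bash
python3 -m creep '[0.02,-0.02,0,0,0,0.02,-1,0.03,-0.01,0,0,0,0.02,-1,0.02,-0.02,0,0,0,0.02,-1,0.02,-0.02,0,0,0,0.02,-1,0.02,-0.02,0,0,0,0.02,-1]'; python3 st.py; python3 band.py

```

```text
clock: 18.65
tool_pos: [0.5307, -0.2587, 0.0837]
orientation: [0.884, 0.468, 0.0, 0.0]
contact_force: [0.1, -2.2, 5.0]
opening: 0.154
grasp_force: 60.6
t 18.65 tester xy mm [ -0.72 -65.68] z 0.0837 yaw 0.9736 knob est 2.251 F tester [-0.13 -2.24] Fz 4.97 T [-0.405 -0.181  0.394] q6 0.01
px/mm [ 0.50481159 -0.0979667 ] ref [206.77906137 276.33068592] 1385.0 now [210.94226657 275.3699216 ] 1403.0 shift mm 8.31 0.01 Tz [0.376 0.246 0.243 0.246 0.267 0.277]
```

```bash
python3 -m creep '[0.02,-0.01,0,0,0,0.014,-1,0.02,-0.02,0,0,0,0.014,-1,0.01,-0.01,0,0,0,0.014,-1,0.02,-0.02,0,0,0,0.014,-1,0.01,-0.01,0,0,0,0.014,-1]'; python3 st.py; python3 band.py

```

```text
clock: 19.45
tool_pos: [0.5306, -0.2577, 0.0836]
orientation: [0.9, 0.437, 0.0, 0.0]
contact_force: [1.1, -1.2, 5.2]
opening: 0.151
grasp_force: 60.6
t 19.45 tester xy mm [ -0.73 -64.63] z 0.0836 yaw 0.9041 knob est 2.321 F tester [ 1.02 -1.29] Fz 5.21 T [-0.352 -0.248  0.414] q6 0.081
px/mm [ 0.50481159 -0.0979667 ] ref [206.77906137 276.33068592] 1385.0 now [210.95409605 275.39124294] 1416.0 shift mm 8.32 0.01 Tz [0.406 0.355 0.331 0.345 0.35  0.363]
```

The cell stopped at 8.3 mm while the carriage went 10.8 mm. That gives a squeeze of about 2.5 mm, so about 10 N, and the torque rise of 0.13 N m agrees. I release.

```bash
python3 -m creep '[0,0,0,0,0,0,-0.5,0,0,0,0,0,0,-0.2,0,0,0,0,0,0,0,0,0,0,0,0,0,0,0,0,0,0,0,0,0]'; python3 -m creep '[0,0,-1,0,0,0,0,0,0,-2,0,0,0,0,0,0,-3,0,0,0,0,0,0,-3,0,0,0,0,0,0,-3,0,0,0,0]'
python3 -m creep '[-4,0,0,0,0,0,0,-4,0,0,0,0,0,0,-4,0,0,0,0,0,0,0,0,0,0,0,0,0,0,0,0,0,0,0,0]'
python3 band.py; python3 - <<'E'
from h import *
import m
for n in('scene','top'): im,d=snap(n); save(n+'5',im)
im=np.load('pics/scene.npz')['im']; save('s5',cv2.resize(im[220:340,100:280],None,fx=4,fy=4,interpolation=2))
from cell import fit
fit((.525,-.185),.043,('scene',)); m.measure()
E
```

```text
clock: 20.25
tool_pos: [0.5302, -0.2573, 0.083]
orientation: [0.899, 0.437, -0.0, -0.0]
contact_force: [-0.4, 0.4, -0.3]
opening: 0.503
grasp_force: 0.0
clock: 20.75
tool_pos: [0.5305, -0.2576, 0.2055]
orientation: [0.899, 0.437, 0.0, 0.0]
contact_force: [0.3, -0.5, 0.3]
opening: 0.501
grasp_force: 0.0
clock: 21.25
tool_pos: [0.456, -0.3526, 0.2042]
orientation: [0.9, 0.436, 0.0, 0.0]
contact_force: [0.5, -0.4, 0.2]
opening: 0.501
grasp_force: 0.0
px/mm [ 0.50481159 -0.0979667 ] ref [206.77906137 276.33068592] 1385.0 now [210.91777188 275.25552608] 1131.0 shift mm 8.31 0.01 Tz [ 0.002 -0.081  0.015  0.024  0.047  0.031]
scene 584 centre [ 0.5246 -0.1847] z 0.0408 yaw 1.5801 len 0.0856 rect ((524.9869995117188, -185.13958740234375), (37.816471099853516, 88.64246368408203), 2.8758363723754883)
scene red 1257 ((527.6824951171875, -211.9942626953125), (98.31504821777344, 274.73419189453125), 4.340531826019287) 0.01445349155171366
 yel 9 [ 0.52245391 -0.25172652  0.08063628] bar top 4 0.09831398840567906 ((526.8690795898438, -257.20782470703125), (29.62664794921875, 3.7207655906677246), 57.11146545410156) [0.61911363 0.78530142]
top red 1904 ((527.6284790039062, -212.49929809570312), (96.91333770751953, 275.8192138671875), 4.615231513977051) 0.015658011595681674
 yel 196 [ 0.5279557  -0.25472567  0.08448841] bar top 98 0.09962725679898246 ((531.5046997070312, -258.4536437988281), (40.5623779296875, 14.311182022094727), 50.268836975097656) [0.62455625 0.78097983]
```

View pics/s5.png

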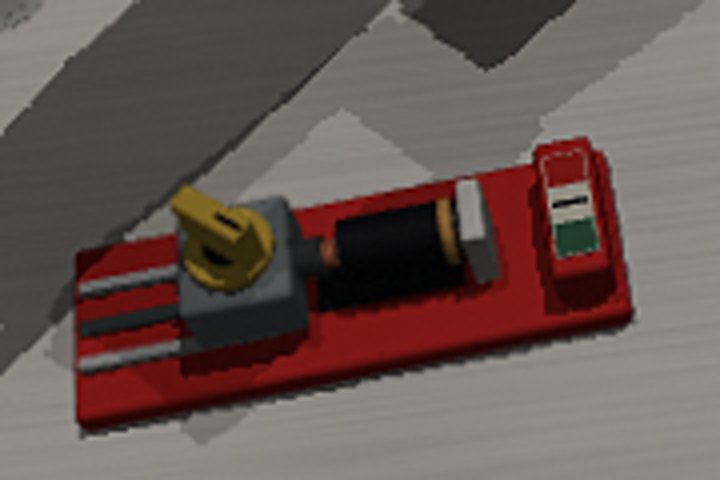

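The cell sits against the stop at (470,230) with the plunger on it at (328,252). The knob bar stayed at its angle (0.90 rad yaw), and the hand is clear.

```bash
python3 -c "
from workcell import r
print(r.hand_in())"
```

```text
the job is handed in; nothing more can be done
None
```

The job is handed in: the D cell lies in the tester's rest, button end against the stop, clamped at an estimated 10 N (2.5 mm of spring squeeze), with the knob let go and the arm clear; no verdict came back.

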